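Load the timing tester in queue order

TASK

Four watch heads wait on their pallets in the feed lane, first in line the one next to the red stop. Move them all to the timing tester in that same order, so that its readings can be traced: the first in line on the seat next to the display, and so on along the row, each lying flat, dial up and centred on its seat. Set them down gently, don't drop them, let go, and leave everything else on the bench where it is.

Things in the scene. Friction and masses are not known exactly. Their poses are not given: they have to be found in the camera images.
- black_mid (a point): centre (half-way up) of the watch head with the black dial: a round steel case 40 mm across and 11 thick (all sizes in mm), about 70 g, lying dial up. A solid lug block 14 wide and 7 high (from 2 above the underside) sticks out at 12 and at 6 o'clock, flat-ended, 46 from end to end along the head's own x axis: the place to grip, across the row. A small crown sticks out 4 on the -y side. x towards 12 o'clock, z up out of the dial
- white_mid (a point): centre (half-way up) of the watch head with the white dial: a round steel case 40 mm across and 11 thick (all sizes in mm), about 70 g, lying dial up. A solid lug block 14 wide and 7 high (from 2 above the underside) sticks out at 12 and at 6 o'clock, flat-ended, 46 from end to end along the head's own x axis: the place to grip, across the row. A small crown sticks out 4 on the -y side. x towards 12 o'clock, z up out of the dial
- blue_mid (a point): centre (half-way up) of the watch head with the blue dial: a round steel case 40 mm across and 11 thick (all sizes in mm), about 70 g, lying dial up. A solid lug block 14 wide and 7 high (from 2 above the underside) sticks out at 12 and at 6 o'clock, flat-ended, 46 from end to end along the head's own x axis: the place to grip, across the row. A small crown sticks out 4 on the -y side. x towards 12 o'clock, z up out of the dial
- green_mid (a point): centre (half-way up) of the watch head with the green dial: a round steel case 40 mm across and 11 thick (all sizes in mm), about 70 g, lying dial up. A solid lug block 14 wide and 7 high (from 2 above the underside) sticks out at 12 and at 6 o'clock, flat-ended, 46 from end to end along the head's own x axis: the place to grip, across the row. A small crown sticks out 4 on the -y side. x towards 12 o'clock, z up out of the dial
- pallet_black: the fixed grey-blue pallet (sizes in mm), with a black ring, on which the black-dialled watch head starts: a plate 63 square and 14 thick with a post 30 in diameter rising 22 above the plate; the head lies on the post, its underside 36 above this origin, lugs overhanging. Origin: centre of the plate's underside, 26 above the bench. The four pallets queue in one straight row, 65 apart, along their y axis, in an order that changes
- pallet_white: the fixed grey-blue pallet (sizes in mm), with a white ring, on which the white-dialled watch head starts: a plate 63 square and 14 thick with a post 30 in diameter rising 22 above the plate; the head lies on the post, its underside 36 above this origin, lugs overhanging. Origin: centre of the plate's underside, 26 above the bench. The four pallets queue in one straight row, 65 apart, along their y axis, in an order that changes
- pallet_blue: the fixed grey-blue pallet (sizes in mm), with a blue ring, on which the blue-dialled watch head starts: a plate 63 square and 14 thick with a post 30 in diameter rising 22 above the plate; the head lies on the post, its underside 36 above this origin, lugs overhanging. Origin: centre of the plate's underside, 26 above the bench. The four pallets queue in one straight row, 65 apart, along their y axis, in an order that changes
- pallet_green: the fixed grey-blue pallet (sizes in mm), with a green ring, on which the green-dialled watch head starts: a plate 63 square and 14 thick with a post 30 in diameter rising 22 above the plate; the head lies on the post, its underside 36 above this origin, lugs overhanging. Origin: centre of the plate's underside, 26 above the bench. The four pallets queue in one straight row, 65 apart, along their y axis, in an order that changes
- stop_gate: the red stop block at the head of the feed lane, 60 x 20 x 34 mm high, at either end of the row of pallets (a grey, lower block closes the other end); fixed. Origin: centre of its underside. The first pallet's centre is 45 away, then 110, 175 and 240
- tester: the blue four-channel timing tester, fixed, 110 mm (x) by 325 (y) (all sizes in mm), deck 52 above the bench. Four dark seats (posts 34 in diameter, rising 22 above the deck, tops 74 above the bench) stand in a row on its y axis. Origin: on the bench, under the middle of the row. The display is a dark-blue console with a screen, 64 high, at its +y end. Seat 1, next to the display, is at y = +97.5, seat 2 at +32.5, seat 3 at -32.5, seat 4 at -97.5, all at x = 0. z up

How it is judged:
By the outcome, as a careful person would: the job done as asked, in the order asked, and still so for the second after the job is handed in, with the robot touching nothing.
It also fails if it takes over 93 s, if anything falls off the work surface, if the arm or the gripper's body presses on something with over 40 N, if the wrist force passes 120 N, or if a joint passes its speed limit or range.

ROBOT

A 6-joint arm with a two-finger parallel gripper is mounted at the origin on the work surface. World frame = base frame: x ahead of the robot, y to its left, z up, the work surface at z = 0. Lengths are in m, angles in rad, forces in N, time in s.
With the tool pointing down it reaches from about 0.35 to 0.975 m from the base axis. Payload 17.4 kg.
Tool frame: the origin (TCP) lies where the fingers leave the gripper's body, on its centre line; the fingertips stand 73 mm ahead of it and the grasp point (between the pads) lies manip.grasp_offset ahead of it (manip.grasp_offset is the distance from the TCP to the grasp point, in m); z points along the fingers, y is the line along which they close (so a half turn about z gives the same grasp; the last joint's range is limited). The gripper opens to 85 mm and grips with 20 to 120 N. Pads are 22 mm wide; open, the fingers measure 114 mm over their backs; the gripper's body (76 mm by 85 mm) begins 54 mm behind the grasp point. The pads swing forward as they close: fully open they stand 13 mm farther back than shut.
Start: joints at [-1.218, 0.116, 1.442, -0, 1.584, -0.038], TCP at [0.257, -0.624, 0.304] pointing down, gripper open.
Joint ranges: [-2.83, 2.83], [-0.83, 2.19], [0.07, 2.5], [-1.14, 4.28], [0.01, 3], [-2.97, 2.97]. Speed limits (rad/s): [1.89, 1.89, 2.22, 3.14, 3.14, 3.14].

INTERFACE

Orientations are given as a 3x3 rotation matrix whose columns are the frame's x, y, z axes.
In Python, from cell import manip, imaging, status gives the robot as it stands. The module is installed in compiled form; this text tells all that it offers. Calls block until the motion is done:
- manip.movep(position, orientation): joint-space move of the TCP to a pose.
- manip.move_straight(position, frame=None, feed=0.15): straight line of the TCP; frame=None keeps the orientation; feed is the mean speed in m/s.
- manip.move_j(angles): joint-space move.
- manip.gripper_to(opening, strength=None): finger opening in m; strength is the grip in N (None keeps the last); returns when the fingers have stopped.
- manip.sleep(seconds).
- manip.ik(position, orientation): joint angles nearest the present ones, or None.
- imaging.capture(name): name is "scene" or "top"; returns a dict with "image" (480x640x3 uint8, red, green, blue), "z_map" (480x640 float32, m along the optical axis (not along the pixel's ray), 0 where there is no reading), "fx", "fy", "cx", "cy" (pixels), "rvec" (rotation vector, rad) and "tvec" (3), from world to camera coordinates, as OpenCV has them. Camera axes: x right, y down, z forward; pixel columns grow to the right and rows downward; lengths in m; the calibration is good to about 2 mm. A picture is of the moment at which its call begins.
A pose or a line that the arm cannot do raises manip.PlanningError and nothing moves.
- manip.sign_off(): hands the job in; it is judged then, once.
Readings, each from a call of its own:
- status.read_time_s(): time.
- status.read_qpos(): joint angles.
- status.read_qvel(): joint speeds.
- status.read_tau(): joint torques, N m.
- status.read_eef_pos(): TCP position.
- status.read_tcp_rot(): TCP orientation.
- status.read_ft_force(): force on the tool from outside, world axes, zero at the start.
- status.read_wrist_torque(): the same for the moment, N m.
- status.read_gripper_width(): finger opening in m.
- status.read_finger_force(): force on a finger pad.
Only numpy, scipy, OpenCV 4.12 (cv2) and the standard library are available. Lean on these libraries where they do the work, as an engineer would, in place of code of your own. Each camera call takes 0.05 s, during which the arm holds its last target. There are 200 camera calls.

## Working session

There is one attempt and no reset: what is moved stays moved. The work goes in short steps, each a Python script; the robot and the scene stay as the last script left them, time stands still between calls to the robot, and variables do not carry over. Pictures are saved under pics/ and viewed, at most 14 in all, crops included, and the job is handed in when it is done.

```bash
mkdir -p pics; python3 - <<'E'
from cell import manip, imaging, status
import cv2,numpy as np
for n in("scene","top"):
    c=imaging.capture(n); cv2.imwrite(f"pics/{n}0.png",c["image"][:,:,::-1]); np.savez(f"{n}0.npz",**c)
    R=cv2.Rodrigues(c["rvec"])[0]; print(n,c["fx"],c["cx"],c["cy"],(-R.T@c["tvec"].ravel()).round(3),R.round(3).tolist())
print(manip.grasp_offset,status.read_tcp_rot().round(3),status.read_gripper_width(),status.read_time_s())
E
```

```text
scene 475.3305238696158 316.88313415374853 233.76784352106216 [ 0.91  -0.333  0.868] [[0.688, 0.726, -0.008], [0.608, -0.582, -0.539], [-0.396, 0.366, -0.842]]
top 512.4803960353238 313.0265077016261 242.10905266953347 [0.353 0.002 0.985] [[0.006, -1.0, 0.018], [-0.982, -0.009, -0.188], [0.188, -0.016, -0.982]]
0.0539 [[ 0.925  0.381 -0.   ]
 [ 0.381 -0.925  0.001]
 [ 0.    -0.001 -1.   ]] 0.08538243300460896 0.1
```

View pics/scene0.png

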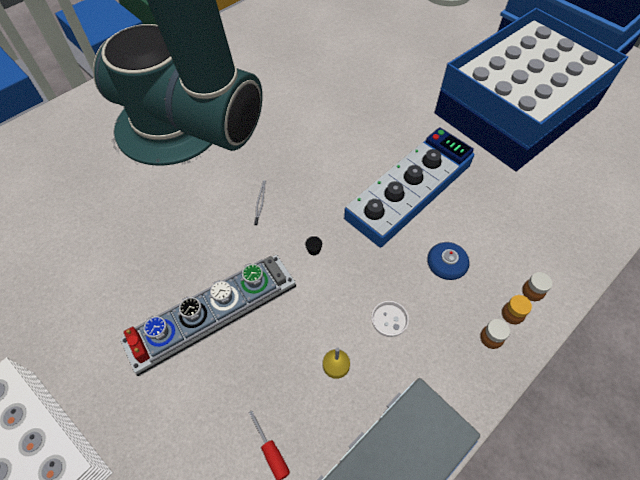

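View pics/top0.png

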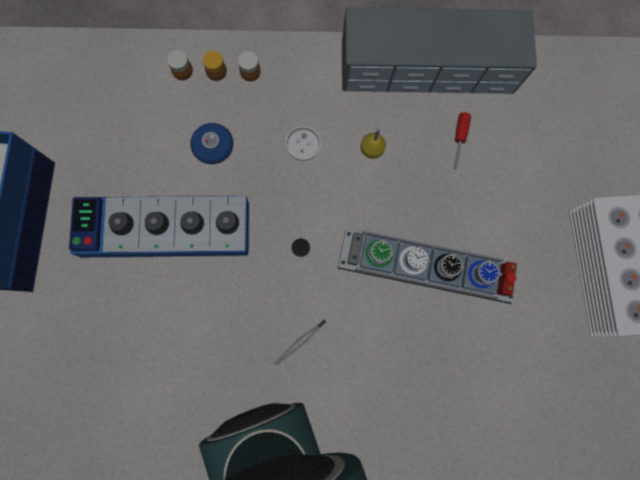

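The scene picture shows the feed lane with, from the red stop, blue (156,327), black (191,310), white (221,292) and green (253,272). The tester's display is at its far end (450,146). In the top view the seats are at (120,223), (156,223), (191,223) and (227,222), with the display at the left. The order is blue, black, white, green onto seats 1 to 4.

```bash
cat > vis.py <<'E'
import numpy as np,cv2
def cloud(c):
    z=c["z_map"]; v,u=np.mgrid[:480,:640]
    P=np.stack([(u-c["cx"])/c["fx"]*z,(v-c["cy"])/c["fy"]*z,z],-1)
    R=cv2.Rodrigues(c["rvec"])[0]
    W=(P-c["tvec"].ravel())@R; W[z<=0]=np.nan
    return W
def blobs(W,box,zr,mina=60):
    x0,x1,y0,y1=box
    m=(W[...,2]>zr[0])&(W[...,2]<zr[1])&(W[...,0]>x0)&(W[...,0]<x1)&(W[...,1]>y0)&(W[...,1]<y1)
    n,l=cv2.connectedComponents(m.astype(np.uint8),connectivity=4)
    return [W[l==i] for i in range(1,n) if (l==i).sum()>=mina]
E
python3 - <<'E'
from vis import *
for n in("top","scene"):
    c=dict(np.load(f"{n}0.npz")); W=cloud(c)
    px=[(120,223),(156,223),(191,223),(227,222),(487,273),(449,265),(414,258),(380,252)] if n=="top" else [(432,158),(414,174),(395,190),(374,208),(156,327),(191,310),(221,292),(253,272)]
    for u,v in px: print(n,(u,v),W[v-2:v+3,u-2:u+3].reshape(-1,3).mean(0).round(4))
    bx=np.array([W[v,u] for u,v in px])
    for s,zr in((slice(0,4),(.064,.082)),(slice(4,8),(.064,.08))):
        b=bx[s]; box=(b[:,0].min()-.05,b[:,0].max()+.05,b[:,1].min()-.033,b[:,1].max()+.033)
        for B in blobs(W,box,zr):
            (cx,cy),(w,h),a=cv2.minAreaRect(B[:,:2].astype(np.float32)*1000)
            (ex,ey),r=cv2.minEnclosingCircle(B[:,:2].astype(np.float32)*1000)
            e,V=np.linalg.eigh(np.cov(B[:,:2].T)); print("  ",len(B),B.mean(0).round(4),"z90",np.percentile(B[:,2],[10,50,95]).round(4),"rect",round(cx,1),round(cy,1),round(w,1),round(h,1),round(a,1),"circ",round(ex,1),round(ey,1),round(r,1),"pca",np.degrees(np.arctan2(V[1,1],V[0,1])).round(1),(np.sqrt(e)*1000).round(1))
    crop=c["image"][215:315,335:525] if n=="top" else c["image"][255:375,120:300]
    cv2.imwrite(f"pics/{n}crop.png",cv2.resize(crop,None,fx=4,fy=4,interpolation=cv2.INTER_CUBIC)[:,:,::-1])
E
```

```text
top (120, 223) [0.5592 0.3354 0.0759]
top (156, 223) [0.5599 0.2707 0.0757]
top (191, 223) [0.5607 0.2079 0.075 ]
top (227, 222) [0.563  0.1427 0.0758]
top (487, 273) [ 0.4738 -0.3267  0.075 ]
top (449, 265) [ 0.4879 -0.259   0.074 ]
top (414, 258) [ 0.5    -0.1959  0.0748]
top (380, 252) [ 0.5105 -0.1347  0.0745]
   292 [0.5655 0.1443 0.0746] z90 [0.0724 0.075  0.0778] rect 566.5 145.1 34.7 32.4 46.7 circ 566.1 145.2 17.5 pca -144.5 [8.6 9.1]
   308 [0.5629 0.2737 0.0749] z90 [0.072  0.0754 0.0779] rect 563.5 274.3 33.4 32.9 40.7 circ 563.7 274.7 17.2 pca 53.5 [8.8 9.1]
   301 [0.5643 0.2089 0.0748] z90 [0.072  0.0753 0.0779] rect 565.1 209.5 33.9 31.9 46.0 circ 565.4 209.6 17.5 pca 53.7 [8.5 9.3]
   313 [0.5615 0.3383 0.0746] z90 [0.0715 0.0751 0.0777] rect 562.6 339.7 34.0 33.8 76.6 circ 562.3 339.9 17.6 pca 61.5 [8.7 9.3]
   423 [ 0.5114 -0.1377  0.074 ] z90 [0.0715 0.0741 0.0771] rect 512.0 -137.9 39.2 40.1 32.3 circ 512.1 -138.8 23.4 pca 163.3 [10.1 11.2]
   426 [ 0.4993 -0.2027  0.074 ] z90 [0.0714 0.0742 0.0771] rect 500.0 -203.2 39.1 41.5 32.0 circ 500.0 -203.8 23.3 pca 157.
[... 997 characters left out ...]
a 123.1 [8.7 9.8]
   217 [0.5682 0.1445 0.0731] z90 [0.0685 0.0738 0.0765] rect 566.9 146.0 33.0 33.2 42.9 circ 566.9 146.4 18.0 pca 113.1 [8.9 9.4]
   366 [ 0.515  -0.1375  0.0727] z90 [0.0697 0.0731 0.0758] rect 513.8 -136.3 39.0 41.9 34.7 circ 512.7 -136.4 24.1 pca 164.3 [10.1 11.5]
   391 [ 0.5032 -0.2025  0.0727] z90 [0.0699 0.073  0.0755] rect 501.7 -201.7 42.8 39.1 24.9 circ 501.4 -202.8 24.0 pca 163.9 [10.1 11.5]
   415 [ 0.4911 -0.2632  0.0726] z90 [0.0699 0.0729 0.0754] rect 489.8 -262.2 40.1 41.8 35.7 circ 489.5 -262.1 24.1 pca 166.5 [10.2 11.5]
   448 [ 0.4791 -0.3296  0.0726] z90 [0.0697 0.073  0.0756] rect 476.9 -328.9 42.2 40.0 35.4 circ 477.2 -329.1 24.1 pca 173.8 [10.2 11.5]
```

View pics/topcrop.png

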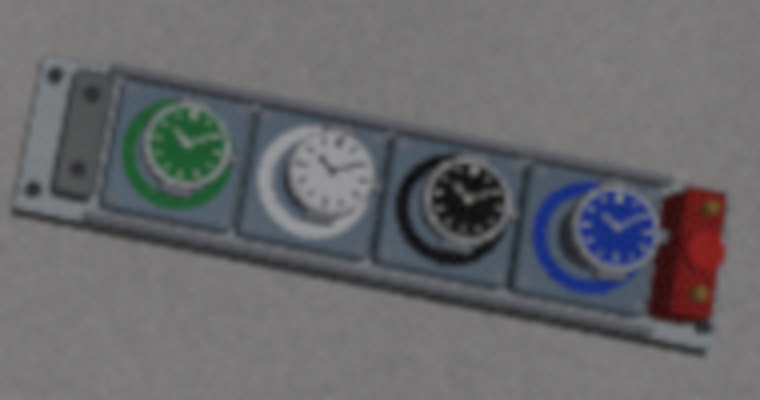

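View pics/scenecrop.png

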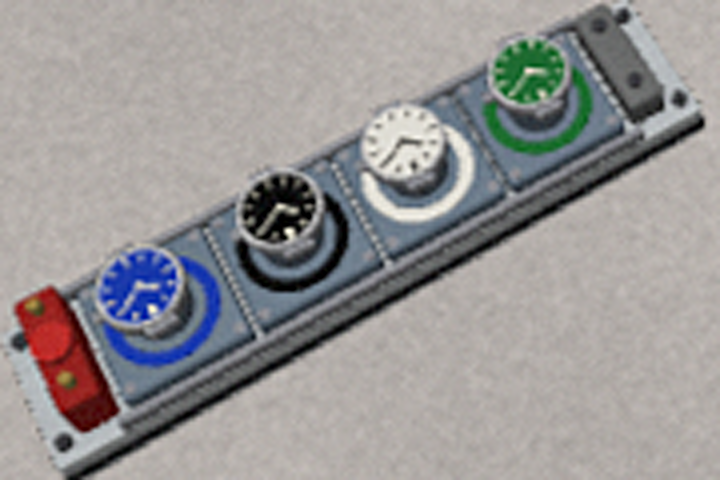

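The crops show all four dials upright, with 12 o'clock up (+x in the top view), and each head is slightly off-centre on its pallet. Measured heights of 73–75 mm match the given 73 mm (dial) and 74 mm (seat), and seat spacing comes out at 64.8 mm. I'll estimate the head yaws and move the first head (blue) to seat 1.

```bash
cat > job.py <<'E'
import numpy as np
from cell import manip, status
G=manip.grasp_offset
H={"blue":(.4765,-.3293),"black":(.4889,-.2630),"white":(.5009,-.2023),"green":(.5128,-.1373)}   # head centres
S=[(.5625,.3387),(.5643,.2739),(.5655,.2092),(.5669,.1444)]   # seats 1..4
ROW=np.radians(-10.6); TY=np.radians(1.33)
def Rt(yaw):  # tool down, closing line along yaw
    y=np.array([np.cos(yaw),np.sin(yaw),0]); z=np.array([0,0,-1.]); return np.column_stack([np.cross(y,z),y,z])
def P(xy,z): return np.array([xy[0],xy[1],z+G])
def transfer(name,seat,yaw=ROW,dxy=(0,0)):
    t0=status.read_time_s(); h=H[name]; s=np.add(S[seat],dxy); R=Rt(yaw); R2=Rt(TY)
    manip.movep(P(h,.13),R)
    manip.gripper_to(.062,30)
    manip.move_straight(P(h,.0675),feed=.08)
    manip.gripper_to(.040,30)
    w=status.read_gripper_width(); print(name,"width",round(w,4),"pad",np.round(status.read_finger_force(),1),status.read_ft_force().round(1))
    if not .043<w<.049: raise SystemExit("bad grip")
    manip.move_straight(P(h,.14),feed=.12)
    manip.movep(P(s,.14),R2)
    manip.move_straight(P(s,.0815),feed=.08)
    manip.sleep(.2); f0=status.read_ft_force()[2]; z=.0815
    while z>.0780:
        z-=.0005; manip.move_straight(P(s,z),feed=.02); manip.sleep(.05)
        f=status.read_ft_force()[2]-f0
        if f>3: break
    print(" contact z",round(z,4),"df",round(f,1),"eef",status.read_eef_pos().round(4),"t",round(status.read_time_s(),1))
    manip.gripper_to(.062)
    manip.move_straight(P(s,.14),feed=.15)
    print(" took",round(status.read_time_s()-t0,1),"s")
E
python3 - <<'E'
from vis import *
import job
from scipy.optimize import minimize
for n,h in job.H.items():
    rot=[]
    for c in("top","scene"):
        W=cloud(dict(np.load(c+"0.npz"))).reshape(-1,3)
        d=W[:,:2]-h; q=d[(np.linalg.norm(d,axis=1)<.027)&(W[:,2]>.064)]
        r=np.linalg.norm(q,axis=1); a=np.arctan2(q[:,1],q[:,0])-job.ROW; a=(a+np.pi)%(2*np.pi)-np.pi
        m=r>.0205
        rot.append([(round(float(np.degrees(np.mean(x))),1),len(x)) for x in (a[m&(abs(a)<.7)],(a[m&(abs(a)>2.44)]%(2*np.pi)-np.pi))])
    print(n,rot)
job.transfer("blue",0)
from cell import imaging
job.manip.movep(job.P((.45,0),.16),job.Rt(job.TY))
for c in("top","scene"):
    k=imaging.capture(c); np.savez(c+"1.npz",**k); cv2.imwrite(f"pics/{c}1.png",k["image"][:,:,::-1])
    W=cloud(k)
    for B in blobs(W,(.50,.63,.30,.375),(.073,.1)):
        q=B[:,:2].astype(np.float32)*1000; print(c,len(B),B.mean(0).round(4),cv2.minAreaRect(q)[:2],cv2.minEnclosingCircle(q))
print(job.status.read_time_s())
E
```

```text
blue [[(-2.2, 11), (6.2, 22)], [(7.2, 27), (-0.8, 9)]]
black [[(-6.9, 8), (1.8, 25)], [(-1.0, 22), (-4.5, 9)]]
white [[(-6.7, 11), (-0.5, 22)], [(-0.7, 23), (-6.4, 8)]]
green [[(-3.2, 10), (-2.6, 17)], [(0.5, 21), (-7.1, 9)]]
blue width 0.045 pad 30.3 [-1.8  1.1  5.8]
 contact z 0.08 df 5.8 eef [0.5625 0.3387 0.1344] t 8.3
 took 9.0 s
top 444 [0.5609 0.3351 0.0858] ((561.6702270507812, 336.6694641113281), (41.855010986328125, 39.44873046875)) ((561.8782958984375, 336.02398681640625), 23.85116195678711)
scene 259 [0.563  0.3357 0.0842] ((561.7964477539062, 338.12933349609375), (38.92902374267578, 41.44157409667969)) ((561.9309692382812, 336.392578125), 23.434877395629883)
10.5667
```

```bash
python3 - <<'E'
import cv2,numpy as np
a=cv2.imread("pics/top1.png")[185:265,60:260]; b=cv2.imread("pics/scene1.png")[120:250,340:480]
a=cv2.resize(a,None,fx=3,fy=3,interpolation=2); b=cv2.resize(b,(0,0),fx=2.4,fy=2.4,interpolation=2)
o=np.zeros((a.shape[0]+b.shape[0],600,3),np.uint8); o[:a.shape[0]]=a; o[a.shape[0]:,:b.shape[1]]=b
cv2.imwrite("pics/m1.png",o)
E
```

```text
(no output)
```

View pics/m1.png

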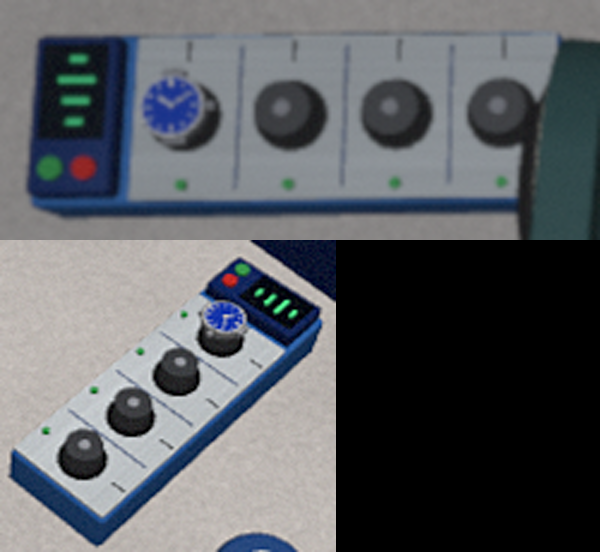

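The picture shows blue flat on seat 1 (around (170,105) in the upper crop), 12 o'clock towards +x. The depth centroids suggest it sits about 3 mm towards -y. I'll check this with the dial colour, on which the crown has no effect.

```bash
cat >> vis.py <<'E'
def ray_plane(c,uv,z):
    R=cv2.Rodrigues(c["rvec"])[0]; o=-R.T@c["tvec"].ravel()
    d=R.T@np.array([(uv[0]-c["cx"])/c["fx"],(uv[1]-c["cy"])/c["fy"],1]); return (o+d*(z-o[2])/d[2])[:2]
def proj(c,p):
    return cv2.projectPoints(np.float64([p]),c["rvec"],c["tvec"],np.array([[c["fx"],0,c["cx"]],[0,c["fy"],c["cy"]],[0,0,1]]),None)[0].ravel()
E
python3 - <<'E'
from vis import *
for f,p,z in(("0",(.4765,-.3293),.073),("1",(.5625,.3357),.085)):
    for n in("top","scene"):
        c=dict(np.load(n+f+".npz")); u,v=proj(c,(*p,z)); I=c["image"].astype(int)
        m=(I[...,2]-I[...,0]>70); yy,xx=np.mgrid[:480,:640]; m&=(np.hypot(xx-u,yy-v)<13)
        # convex hull of blue dial -> ellipse centre
        q=np.argwhere(m)[:,::-1]
        hl=cv2.convexHull(q.astype(np.int32)); mm=cv2.moments(hl); uv=(mm["m10"]/mm["m00"],mm["m01"]/mm["m00"])
        hw=np.array([ray_plane(c,x[0],z) for x in hl]); print(f,n,m.sum(),ray_plane(c,uv,z).round(4),"extent",np.ptp(hw,axis=0).round(4))
# seat 1-4 tops: dark disc z .074, from image 0 by depth mask of top surface boundary
for n in("top","scene"):
    c=dict(np.load(n+"0.npz")); W=cloud(c); g=c["image"].max(2)
    for s in((.5625,.3387),(.5643,.2739),(.5655,.2092),(.5669,.1444)):
        d=np.hypot(W[...,0]-s[0],W[...,1]-s[1]); m=(d<.03)&(W[...,2]>.0705)
        q=np.argwhere(m)[:,::-1]; pts=np.array([ray_plane(c,x,.074) for x in q]); print(n,"seat",pts.mean(0).round(4),np.ptp(pts,axis=0).round(4))
E
```

```text
0 top 170 [ 0.4784 -0.3295] extent [0.0344 0.032 ]
0 scene 224 [ 0.4785 -0.3295] extent [0.0327 0.0409]
1 top 204 [0.5628 0.3387] extent [0.0295 0.0308]
1 scene 151 [0.559  0.3479] extent [0.0552 0.0483]
top seat [0.5622 0.3394] [0.0335 0.0346]
top seat [0.5637 0.2747] [0.0336 0.0346]
top seat [0.5651 0.2098] [0.0336 0.0347]
top seat [0.5663 0.1448] [0.0337 0.033 ]
scene seat [0.5627 0.341 ] [0.0343 0.0358]
scene seat [0.5644 0.2759] [0.0335 0.0371]
scene seat [0.5654 0.2108] [0.0339 0.0373]
scene seat [0.5674 0.146 ] [0.0334 0.0347]
```

By dial colour in the top view, blue sits at (0.5628, 0.3387) against the seat at (0.5622, 0.3394), so it is within about 1 mm. The earlier shift came from the crown and side points. I'll move the remaining three with +1 mm in y.

```bash
python3 - <<'E'
from vis import *
import job
for i,n in enumerate(("black","white","green"),1): job.transfer(n,i,dxy=(0,.001))
job.manip.movep(job.P((.35,-.40),.2),job.Rt(job.ROW))
from cell import imaging
for c in("top","scene"):
    k=imaging.capture(c); np.savez(c+"2.npz",**k); W=cloud(k)
    for s in job.S:
        d=np.hypot(W[...,0]-s[0],W[...,1]-s[1]); m=(d<.035)&(W[...,2]>.078); B=W[m]
        q=np.array([ray_plane(k,x,.085) for x in np.argwhere(m)[:,::-1]]); print(c,s,m.sum(),"cloud",B.mean(0).round(4),"plane",q.mean(0).round(4),"extent",np.ptp(q,axis=0).round(4),"tilt",np.linalg.lstsq(np.c_[B[:,:2]-B[:,:2].mean(0),np.ones(len(B))],B[:,2],rcond=None)[0][:2].round(3))
    im=k["image"][180:270,60:260] if c=="top" else k["image"][115:250,340:480]
    cv2.imwrite(f"pics/{c}2.png",cv2.resize(im,None,fx=4,fy=4,interpolation=2)[:,:,::-1])
print(job.status.read_time_s())
E
```

```text
black width 0.0452 pad 30.4 [-2.1  1.   5.2]
 contact z 0.08 df 7.5 eef [0.5643 0.2749 0.1344] t 17.8
 took 8.0 s
white width 0.0451 pad 30.1 [-1.7  0.9  5.5]
 contact z 0.08 df 6.2 eef [0.5656 0.2102 0.1344] t 26.1
 took 8.4 s
green width 0.0452 pad 30.4 [-1.5  1.3  6. ]
 contact z 0.08 df 4.8 eef [0.5669 0.1454 0.1343] t 33.6
 took 7.5 s
top (0.5625, 0.3387) 441 cloud [0.5609 0.3351 0.0861] plane [0.5612 0.3355] extent [0.046  0.0449] tilt [0.014 0.028]
top (0.5643, 0.2739) 434 cloud [0.5626 0.2718 0.086 ] plane [0.5629 0.2721] extent [0.0461 0.0434] tilt [0.022 0.053]
top (0.5655, 0.2092) 425 cloud [0.5639 0.208  0.0858] plane [0.564  0.2082] extent [0.0444 0.0435] tilt [0.021 0.043]
top (0.5669, 0.1444) 420 cloud [0.5651 0.1437 0.0859] plane [0.5653 0.1438] extent [0.0462 0.0432] tilt [0.022 0.044]
scene (0.5625, 0.3387) 253 cloud [0.5628 0.3358 0.0844] plane [0.563  0.3353] extent [0.0472 0.0485] tilt [-0.019  0.081]
scene (0.5643, 0.2739) 259 cloud [0.5648 0.2728 0.0844] plane [0.5651 0.2723] extent [0.0475 0.0463] tilt [-0.022  0.056]
scene (0.5655, 0.2092) 281 cloud [0.5661 0.2087 0.0845] plane [0.5663 0.2083] extent [0.0478 0.0465] tilt [-0.041  0.047]
scene (0.5669, 0.1444) 294 cloud [0.5675 0.1442 0.0845] plane [0.5677 0.1439] extent [0.0472 0.0465] tilt [-0.037  0.059]
36.65
```

View pics/top2.png

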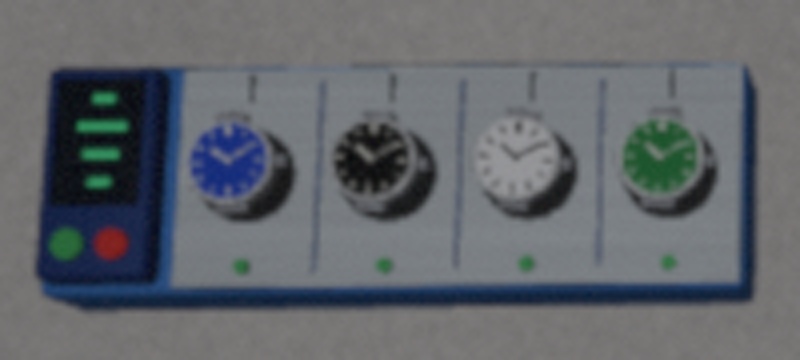

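View pics/scene2.png

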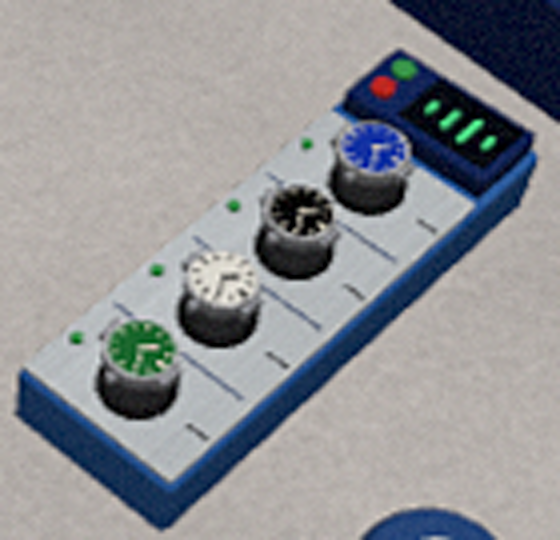

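Order and orientation are right: blue, black, white and green run from the display at (240,160), (380,160), (525,155) and (665,155) in the top crop. My colour check of blue may have picked up the console's blue trim beside it at (178,160). I'll settle the centring by fitting model silhouettes to both seats and heads.

```bash
cat > fit.py <<'E'
from vis import *
import job
from scipy.optimize import minimize
D=5.0e-3; SS=8
ang=np.linspace(0,2*np.pi,48,endpoint=False)
def circ(r): return np.c_[r*np.cos(ang),r*np.sin(ang)]
def parts(kind,x,y,yaw,top):
    if kind=="seat": L=[(circ(.017),top-D,top)]
    else:
        box=lambda x0,x1,y0,y1:np.array([[x0,y0],[x1,y0],[x1,y1],[x0,y1]])
        L=[(circ(.020),top-D,top),(box(-.023,.023,-.007,.007),top-D,top-.002),(box(-.002,.002,-.024,0),top-D,top-.0035)]
    c,s=np.cos(yaw),np.sin(yaw); R=np.array([[c,-s],[s,c]])
    for p,z0,z1 in L:
        q=p@R.T+[x,y]; yield np.vstack([np.c_[q,np.full(len(q),z)] for z in(z0,z1)])
def fit(c,kind,p0,yaw,top,dz):
    W=cloud(c); K=np.array([[c["fx"],0,c["cx"]],[0,c["fy"],c["cy"]],[0,0,1]])
    u,v=proj(c,(*p0,top)).round().astype(int); w=24; sl=(slice(v-w,v+w),slice(u-w,u+w))
    obs=((W[...,2]>top-D+dz)&(np.hypot(W[...,0]-p0[0],W[...,1]-p0[1])<.035))[sl].astype(float)
    def cost(t):
        m=np.zeros((2*w*SS,2*w*SS),np.uint8)
        for q in parts(kind,t[0]/1e3+p0[0],t[1]/1e3+p0[1],yaw,top):
            px=cv2.projectPoints(q,c["rvec"],c["tvec"],K,None)[0].reshape(-1,2)
            px=(px-[u-w,v-w]+.5)*SS-.5
            cv2.fillConvexPoly(m,cv2.convexHull((px*16).astype(np.int32)),1,shift=4)
        r=m.reshape(2*w,SS,2*w,SS).mean((1,3)); return ((r-obs)**2).sum()
    o=minimize(cost,[0,0],method="Nelder-Mead",options=dict(initial_simplex=[[-3,-3],[3,-2],[0,3]],xatol=.02,fatol=.05))
    return np.array(p0)*1e3+o.x,o.fun,obs.sum()
E
python3 - <<'E'
from fit import *
for n,dz in(("top",.001),("scene",-.0002)):
    a=dict(np.load(n+"0.npz")); b=dict(np.load(n+"2.npz"))
    for s in job.S:
        f=fit(a,"seat",s,0,.074,dz); h=fit(b,"head",s,job.TY,.085,dz)
        print(n,"seat",f[0].round(1),"head",h[0].round(1),"diff",(h[0]-f[0]).round(1),"resid",round(f[1]),round(h[1]),"of",f[2],h[2])
    for k,p in job.H.items():
        f=fit(a,"head",p,job.ROW,.073,dz); print(n,k,f[0].round(1),"vs used",np.array(p)*1e3,round(f[1]))
E
```

```text
top seat [562.9 340.3] head [562.3 337.2] diff [-0.6 -3.1] resid 7 20 of 292.0 428.0
top seat [564.2 275.2] head [564.  273.5] diff [-0.2 -1.7] resid 7 20 of 289.0 418.0
top seat [565.7 210.3] head [564.7 209.3] diff [-1. -1.] resid 7 27 of 286.0 410.0
top seat [566.8 145.2] head [566.  144.7] diff [-0.8 -0.5] resid 8 22 of 275.0 409.0
top blue [ 476.  -331.3] vs used [ 476.5 -329.3] 16
top black [ 487.9 -264.4] vs used [ 488.9 -263. ] 13
top white [ 500.2 -203.5] vs used [ 500.9 -202.3] 19
top green [ 512.4 -138. ] vs used [ 512.8 -137.3] 14
scene seat [561.7 342.5] head [561.5 338.7] diff [-0.2 -3.8] resid 4 15 of 166.0 240.0
scene seat [563.6 277.4] head [563.3 275. ] diff [-0.2 -2.4] resid 8 13 of 174.0 250.0
scene seat [564.8 212.5] head [564.3 211.2] diff [-0.4 -1.3] resid 6 16 of 184.0 267.0
scene seat [566.5 147.2] head [565.7 146.7] diff [-0.8 -0.5] resid 6 17 of 193.0 280.0
scene blue [ 477.1 -328.9] vs used [ 476.5 -329.3] 20
scene black [ 488.9 -262.2] vs used [ 488.9 -263. ] 18
scene white [ 501.1 -201.4] vs used [ 500.9 -202.3] 17
scene green [ 512.6 -135.9] vs used [ 512.8 -137.3] 19
```

Both cameras agree on the offsets in y: blue -3.4 mm, black -2.0 mm, white -1.2 mm, green -0.5 mm. I'll regrip the first three and shift them to centre.

```bash
python3 - <<'E'
from fit import *
from cell import manip,status,imaging
P=job.P; R=job.Rt(job.TY)
for i,dy0,d in((2,.001,(.0005,.0012)),(1,.001,(.0003,.0020)),(0,0,(.0004,.0034))):
    a=np.add(job.S[i],(0,dy0)); b=a+d
    manip.movep(P(a,.13),R); manip.gripper_to(.062,30)
    manip.move_straight(P(a,.080),feed=.08); manip.gripper_to(.040,30)
    w=status.read_gripper_width(); print(i+1,"width",round(w,4))
    if not .043<w<.049: raise SystemExit("bad grip")
    manip.move_straight(P(a,.085),feed=.03); manip.move_straight(P(b,.085),feed=.02); manip.move_straight(P(b,.0815),feed=.03)
    manip.sleep(.2); f0=status.read_ft_force()[2]; z=.0815
    while z>.078:
        z-=.0005; manip.move_straight(P(b,z),feed=.02); manip.sleep(.05); f=status.read_ft_force()[2]-f0
        if f>3: break
    print(" contact",round(z,4),round(f,1)); manip.gripper_to(.062); manip.move_straight(P(b,.14),feed=.15)
manip.movep(P((.35,-.40),.2),job.Rt(job.ROW))
for n,dz in(("top",.001),("scene",-.0002)):
    a=dict(np.load(n+"0.npz")); b=imaging.capture(n); cv2.imwrite(f"pics/{n}3.png",b["image"][:,:,::-1])
    for s in job.S:
        f=fit(a,"seat",s,0,.074,dz); h=fit(b,"head",s,job.TY,.085,dz); print(n,"diff",(h[0]-f[0]).round(1),round(h[1]))
print(status.read_time_s())
E
```

```text
3 width 0.0455
 contact 0.0805 6.7
2 width 0.0453
 contact 0.0805 6.4
1 width 0.0448
 contact 0.0805 5.8
top diff [-0.1  0.2] 20
top diff [-0.2  0.1] 19
top diff [-0.3  0.4] 23
top diff [-0.8 -0.5] 21
scene diff [ 0.4 -0.7] 11
scene diff [ 0.1 -0.4] 14
scene diff [-0.1 -0.5] 16
scene diff [-0.4 -1. ] 16
53.9333
```

View pics/scene3.png

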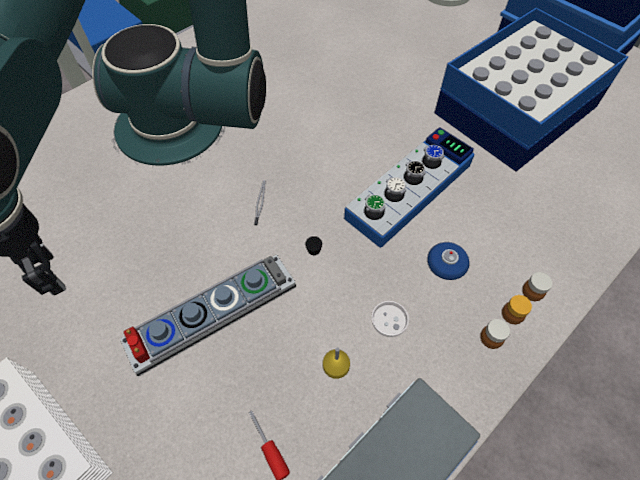

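The picture shows blue (433,154), black (414,170), white (396,187) and green (375,204) on seats 1 to 4 from the display. The pallets are empty, the rest of the bench is undisturbed and the arm is clear. All heads fit within about 1 mm of centre, so I'm handing in.

```bash
python3 -c "
from cell import manip
print(manip.sign_off())"
```

```text
the job is handed in; nothing more can be done
None
```

The job is handed in: blue, black, white and green sit dial up on tester seats 1 to 4, each within about 1 mm of centre by the camera fits, after about 54 s of the 93 s allowed.

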